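Try the wooden grips on the pan tangs

ROBOT

A 6-joint arm with a two-finger parallel gripper is mounted at the origin on the work surface. World frame = base frame: x ahead of the robot, y to its left, z up, the work surface at z = 0. Lengths are in mm, angles in rad, forces in N, time in s.
With the tool pointing down it reaches from about 350 to 775 mm from the base axis. Payload 7.3 kg.
Tool frame: the origin (TCP) lies midway between the tips of the shut fingers; the grasp point (between the pads) lies 19 mm behind it; x points along the fingers, y is the direction in which the jaws open and shut, and the axes are right-handed (so a half turn about x gives the same grasp; the last joint's range is limited). The gripper opens to 92 mm and grips with 3 to 60 N. Pads are 19 mm wide; open, the fingers measure 130 mm over their backs; the gripper's body (75 mm by 190 mm) begins 47 mm behind the grasp point.
Start: joints at [1.095, 0.342, 1.524, -0, 1.275, -0.146], TCP at [170.009, 496.731, 226.741] pointing down, gripper open.
Joint ranges: [-2.53, 2.53], [-0.77, 2.02], [0.04, 2.7], [-1, 4.14], [0.28, 2.66], [-3.11, 3.11]. Speed limits (rad/s): [2.57, 2.57, 3.14, 3.14, 3.14, 3.14].

INTERFACE

Orientations are given as [roll, pitch, yaw] about the fixed x, y, z axes, in that order (R = Rz(yaw) Ry(pitch) Rx(roll)).
In Python, from plant import bot gives the robot as it stands. The module is installed in compiled form; this text tells all that it offers.
- The arm moves only by the shell command python3 -m handwheel 'ROWS' [OPENING]. ROWS is JSON, a list that holds one entry, the list of rows, each a list of 4 numbers: the shift along the tool's x, y, z in cm, then the turn about the tool's x in rad. A call has 1 to 8 rows; each row shifts and turns the commanded pose from where the row before left it, along the tool's axes as they then stand; what a row does not reach is not made up. A row lasts 1/12 s, in which the tool goes at most 41.7 mm and 7.16 degrees, less where a joint would pass 70% of its speed; a pose out of reach is approached as far as the arm can. A call is refused whole if a number of a shift passes 4.17 or a number of a turn 0.125, either way. A call with a gripper value outside its range is refused whole. OPENING is the opening, from 0 (shut) to 1 (fully open), set as the call begins (- or left out, the last holds). The fingers move at their own pace and stop on an object; the grip force is fixed at half the most. Time passes only in rows, so rows that do not move let the fingers close. It gives the time, the measured TCP pose, the force and the opening at its end, in the units of the state.
- bot.get_obs(): the state, without advancing time (a new reading comes with each control period).
- bot.capture(name): name is "scene" or "top"; returns (picture, depth): 480x640x3 uint8, red, green, blue; 480x640 float32, mm along the optical axis (not along the pixel's ray), 0 where there is no reading.
- bot.camera_model(name): a dict with "fx", "fy", "cx", "cy" (pixels), "position" and "rotation" of the camera in the world. Camera axes: x right, y down, z forward; pixel columns grow to the right and rows downward; lengths in mm; the calibration is good to about 2 mm. A picture is of the moment at which its call begins. camera_model takes no time and is no camera call.
- bot.close_job(): hands the job in, once; it reports no verdict.
Trained networks look in the newest picture that a camera, given by its name, has taken for a name from the list of things; names that differ only in an ending like _2 or _b are one class to them, and where a whole thing is asked for, a point or a joint stands for the part that bears it (a point fixed in the world has none). Each returns a list of dicts, best first, with "conf" (0 to 1); they miss things now and then, are a little off and sometimes report something else, mostly with a low value. They report only what shows in the picture. A call takes as long as a camera call. They do not tell look-alikes from the thing itself.
- bot.find_in(camera, label): "bbox" ([left, top, width, height] in pixels, round what is visible of it).
- bot.spot_point(camera, label): "point" ([column, row] in pixels: a listed point, or the origin of a listed thing).
The state is a dict: "time": time; "joint_positions": joint angles; "dq": joint speeds; "tau": joint torques, N m; "tool_pos": TCP position; "tcp_rot": TCP orientation; "contact_force": force on the tool from outside, world axes, zero at the start; "moment": the same for the moment, N m; "grip_width": finger opening in mm.
Only numpy, scipy, OpenCV 4.12 (cv2) and the standard library are available. Lean on these libraries where they do the work, as an engineer would, in place of code of your own. Each camera call takes 0.05 s, during which the arm holds its last target.

TASK

A wooden grip has been started on the bare steel tang of each of the two blue pans, but one of the grips belongs to another pan and will jam. Try both by pushing each grip along its tang towards the pan as far as it will go, without forcing it: leave the one that goes fully home against the pan's collar where it is, and pull the one that jams off its tang and lay it in the light wooden tray. Leave everything else standing where it is.

Things in the scene. Friction and masses are not known exactly. Their poses are not given: they have to be found in the camera images.
- pan_1: Blue cast-iron pan, 200 mm across, 44 mm high, firm (cannot be pushed away), left or right. Origin: on the worktop under the collar face that stops a grip; z up, x points to the pan's centre, 118 mm on. Its bare steel tang (level round rod, 16 mm thick) points along -x, axis 20 mm above the worktop, from the collar (x = 0) to its free tip (x = -110 mm). grip_1 starts 20 to 35 mm on it.
- pan_2: The other pan, exactly like pan_1, with grip_2 started 20 to 35 mm on its tang.
- pan_1_collar (a point): Centre of the flat collar face (34 mm across) on pan_1 that stops a grip that is fully home, on the tang's axis, 20 mm above the worktop. Axes as the pan's.
- pan_2_collar (a point): The same point on pan_2.
- grip_1: Octagonal dark wooden grip, black ferrule at its mouth, 130 mm long, 40 mm across flats, about 110 g, lying loose on the worktop with the tang some way into its bore. Origin: centre of its underside, half way along; z up, x points to the mouth (towards the pan); axis 20 mm above the origin, mouth at x = +65 mm, solid flat rear end at x = -65 mm (push here with closed fingers along the pan's +x).
- grip_2: The other grip, outwardly exactly like grip_1.
- grip_1_mouth (a point): Centre of the mouth of grip_1, on its axis. The bore is 21 mm across (2.5 mm play all round the tang) and slides freely. In one of the grips it is 115 mm deep and the mouth meets the collar; in the other it narrows to 10 mm, so that it stops hard with the tang 55 mm in, the mouth 55 mm short of the collar. Which is which shows only when they are pushed.
- grip_2_mouth (a point): Centre of the mouth of grip_2, on its axis.
- grip_1_mid (a point): Middle of grip_1 on its axis, 20 mm above its underside, 65 mm from either end; a good place to pinch it from above across its 40 mm flats.
- grip_2_mid (a point): The same point on grip_2.
- tray: Empty light wooden tray fixed on the worktop, left or right of the pans, open on top: 240 mm along its x, 170 mm along its y, 40 mm high, walls and floor 6 mm. Origin: centre of its underside.
- bowl: Bystander: blue bowl, 144 mm across, 65 mm high, on the other side from the tray. Origin: centre of its underside.
- salt_jar: Bystander: white jar with a wooden lid, 62 mm across, 75 mm high, between the pans. Origin: centre of its underside.
- mill_dark: Bystander: black pepper mill, 58 mm across, 196 mm high, beyond the tray or the bowl. Origin: centre of its underside.
- oil_bottle: Bystander: amber oil bottle with a spout, 62 mm across, 240 mm high, beyond the tray or the bowl. Origin: centre of its underside.
- spoon: Bystander: wooden spoon, 200 mm long, lying between the two grips. x runs along it.
Not all that is in view belongs to the job. What is shaped like the grip_2 but yellow is not meant.

How it is judged (in metres and radians):
On the way:
1. the grip that does not fit has been pushed along its tang until it jams (mouth within 61 mm of the collar) (distance between grip_2_mouth and pan_2_collar below 0.061 m), for 0.2 s.
At the end, for the whole second after the job is handed in: The grip that fits is fully home on its pan's tang, its mouth within 8 mm of the collar; the grip that jammed lies flat on the floor of the tray, within the tray's walls and at rest (its middle under 36 mm above the tray's underside, level within about 12 degrees) (distance between grip_1_mouth and pan_1_collar below 0.008 m and x of grip_2_mid in the frame of tray between -0.11 and 0.11 m and y of grip_2_mid in the frame of tray between -0.075 and 0.075 m and z of grip_2_mid in the frame of tray below 0.036 m and angle between grip_2's own x axis and vertical between 1.35 and 1.79 rad and linear speed of each of grip_2, grip_1 below 0.02 m/s); the robot touches nothing.
It fails at once if a grip is forced against its tang or collar (over 60 N) (contact force between grip_1 and pan_1 above 60 N or contact force between grip_2 and pan_2 above 60 N).
It fails at once if a bystander is pushed more than 30 mm from its place (distance of any of bowl, salt_jar, mill_dark, oil_bottle, spoon from where it was at the start of the episode above 0.03 m).
It fails at once if a standing bystander is tipped over (angle between any of bowl, salt_jar, mill_dark, oil_bottle's own z axis and vertical above 0.5 rad).
It also fails if it takes over 61 s, if anything falls off the work surface, if the arm or the gripper's body presses on something with over 40 N, if the wrist force passes 120 N, or if a joint passes its speed limit or range.

## Working session

There is one attempt and no reset: what is moved stays moved. The work goes in short steps, Python scripts to look and compute and a shell command to move; the robot and the scene stay as the last step left them, time stands still between calls to the robot, and variables do not carry over. Pictures are saved under pics/ and viewed, and the job is handed in when it is done.

```bash
mkdir -p pics; cat > h.py <<'E'
from plant import bot
import numpy as np, cv2
def pose(n):
    c=bot.camera_model(n); return c
def unproj(cam,depth,u,v):
    c=bot.camera_model(cam); d=depth[int(round(v)),int(round(u))]
    p=np.array([(u-c['cx'])/c['fx']*d,(v-c['cy'])/c['fy']*d,d])
    return np.array(c['rotation'])@p+np.array(c['position'])
def cloud(cam,depth):
    c=bot.camera_model(cam); v,u=np.mgrid[:480,:640]
    p=np.stack([(u-c['cx'])/c['fx']*depth,(v-c['cy'])/c['fy']*depth,depth],-1)
    return p@np.array(c['rotation']).T+np.array(c['position'])
def onplane(cam,u,v,z):
    c=bot.camera_model(cam); r=np.array(c['rotation'])@np.array([(u-c['cx'])/c['fx'],(v-c['cy'])/c['fy'],1]); p=np.array(c['position'],float)
    return p+r*(z-p[2])/r[2]
E
python3 - <<'E'
from h import *
for n in('scene','top'):
    im,d=bot.capture(n); cv2.imwrite(f'pics/{n}0.png',im[:,:,::-1]); np.save(f'{n}0.npy',d)
    print(n,bot.camera_model(n))
for l in ['grip_1','grip_1_mouth','grip_1_mid','pan_1_collar','pan_1','tray','bowl','salt_jar','mill_dark','oil_bottle','spoon']:
    for r in bot.spot_point('top',l)[:4]:
        u,v=r['point']; z={'grip_1_mouth':20,'grip_1_mid':20,'pan_1_collar':20}.get(l,0)
        print(l,round(r['conf'],2),np.round([u,v]),np.round(onplane('top',u,v,z)))
print(bot.get_obs())
E
```

```text
scene {'fx': 444.44596124610837, 'fy': 444.44596124610837, 'cx': 312.91385850529633, 'cy': 236.26417506977282, 'position': array([1043.35014465,   30.77354354,  894.73522243]), 'rotation': array([-2.55188138e+00,  1.51609828e-03,  1.58397910e+00])}
top {'fx': 470.9296937050976, 'fy': 470.9296937050976, 'cx': 320.2797577560299, 'cy': 240.2645453134474, 'position': array([ 306.50817139,   -5.26117489, 1131.40089487]), 'rotation': array([-2.99270261,  0.02205803, -1.56063566])}Traceback (most recent call last):
  File "<stdin>", line 8, in <module>
  File "h.py", line 15, in onplane
    return p+r*(z-p[2])/r[2]
                        ~^^^
IndexError: invalid index to scalar variable.
```

```bash
sed -i "s/np.array(c\['rotation'\])/RR(c['rotation'])/g" h.py; cat >> h.py <<'E'
from scipy.spatial.transform import Rotation
def RR(r): return Rotation.from_euler('xyz',r).as_matrix()
E
python3 - <<'E'
from h import *
for l in ['grip_1','grip_1_mouth','grip_1_mid','pan_1_collar','pan_1','tray','bowl','salt_jar','mill_dark','oil_bottle','spoon']:
    for r in bot.spot_point('top',l)[:4]:
        u,v=r['point']; z={'grip_1_mouth':20,'grip_1_mid':20,'pan_1_collar':20}.get(l,0)
        print(l,round(r['conf'],2),np.round([u,v]),np.round(onplane('top',u,v,z)))
print(bot.get_obs())
E
```

```text
grip_1 0.88 [257. 208.] [557. 178.   0.]
grip_1 0.88 [455. 348.] [ 224. -295.    0.]
grip_1 0.64 [395. 304.] [ 325. -158.    0.]
grip_1 0.55 [389. 217.] [ 534. -145.    0.]
grip_1_mouth 0.81 [263. 179.] [623. 161.  20.]
grip_1_mid 0.88 [258. 201.] [567. 173.  20.]
pan_1_collar 0.86 [267. 145.] [709. 154.  20.]
pan_1_collar 0.29 [478. 148.] [ 703. -362.   20.]
pan_1_collar 0.22 [327. 163.] [664.   7.  20.]
pan_1 0.95 [268. 150.] [705. 154.   0.]
pan_1 0.7 [398. 157.] [ 686. -171.    0.]
tray 0.63 [260. 209.] [552. 171.   0.]
tray 0.61 [168. 238.] [479. 394.   0.]
tray 0.31 [268. 145.] [717. 157.   0.]
bowl 0.64 [389. 218.] [ 532. -146.    0.]
bowl 0.59 [500. 247.] [ 462. -410.    0.]
salt_jar 0.76 [328. 162.] [673.   3.   0.]
salt_jar 0.15 [266. 149.] [706. 161.   0.]
mill_dark 0.88 [192. 145.] [716. 349.   0.]
oil_bottle 0.83 [480. 150.] [ 706. -372.    0.]
spoon 0.68 [325. 238.] [482.  10.   0.]
spoon 0.51 [253. 205.] [564. 188.   0.]
spoon 0.28 [399. 155.] [ 693. -172.    0.]
{'time': 0.7, 'joint_positions': array([ 1.09499742e+00,  3.41959891e-01,  1.52410617e+00,  1.26451429e-06,
        1.27541376e+00, -1.45978862e-01]), 'dq': array([ 2.87974402e-04,  1.02508347e-03, -6.25282471e-04,  1.06076012e-03,
        2.02135467e-04,  5.83702221e-05]), 'tau': array([-2.28723939e-04, -4.31031597e+01, -2.44440454e+01,  7.17843021e-02,
        4.82960092e-02,  2.08263060e-05]), 'tool_pos': array([170.00666416, 496.72421354, 226.75918308]), 'tcp_rot': array([1.43553951, 1.57068349, 1.1057191 ]), 'contact_force': array([-0.42036301, -0.91572953,  0.19316033]), 'moment': array([ 0.00606601,  0.00190324, -0.00071299]), 'grip_width': 91.64667683541165}
```

View pics/top0.png

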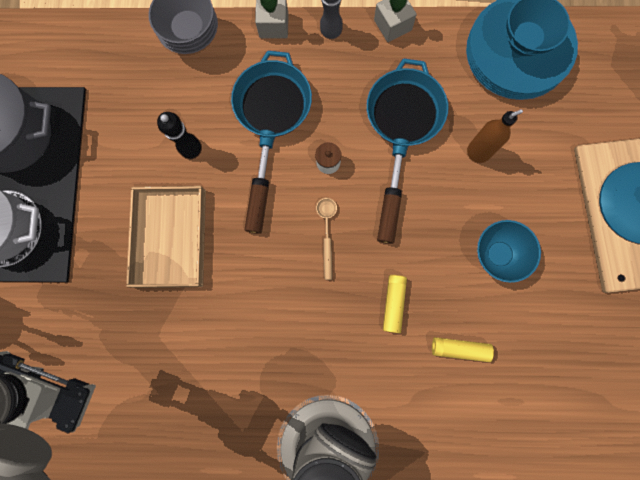

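View pics/scene0.png

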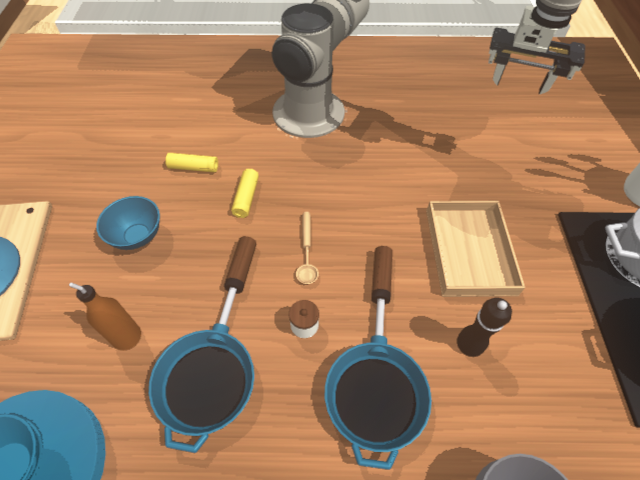

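```bash
python3 - <<'E'
from h import *
for cam in ('top','scene'):
    im=cv2.imread(f'pics/{cam}0.png'); d=np.load(f'{cam}0.npy'); P=cloud(cam,d)
    hsv=cv2.cvtColor(im,cv2.COLOR_BGR2HSV)
    t=P[(d>0)&(abs(P[...,1])<60)&(P[...,0]>300)&(P[...,0]<440)]; print(cam,'table z',np.median(t[:,2]))
    for nm,ys in(('L',(80,230)),('R',(-235,-85))):
        roi=(d>0)&(P[...,1]>ys[0])&(P[...,1]<ys[1])&(P[...,0]>430)&(P[...,0]<730)
        Z=P[...,2]; V=hsv[...,2]; S=hsv[...,1]
        g=roi&(Z>25)&(Z<50)&(V<110)&(P[...,0]<660)&~((hsv[...,0]>85)&(hsv[...,0]<120))
        n,lab,st,ce=cv2.connectedComponentsWithStats(g.astype(np.uint8)); k=1+np.argmax(st[1:,4]); g=lab==k
        q=P[g]; c=q[:,:2].mean(0); w,v=np.linalg.eigh(np.cov(q[:,:2].T)); a=v[:,1]*np.sign(v[0,1])
        s=(q[:,:2]-c)@a; tr=(q[:,:2]-c)@np.array([-a[1],a[0]])
        print(cam,nm,'grip n',g.sum(),'c',c.round(1),'yaw',np.degrees(np.arctan2(a[1],a[0])).round(1),'s',np.percentile(s,[0.5,99.5]).round(1),'t',np.percentile(tr,[1,99]).round(1),'z',np.percentile(q[:,2],[5,50,95]).round(1))
        print('   rear',(c+a*np.percentile(s,.5)).round(1),'mouth',(c+a*np.percentile(s,99.5)).round(1))
        tg=roi&(Z>12)&(Z<40)&(S<60)&(V>90); q=P[tg]
        if len(q)>5:
            ct=q[:,:2].mean(0); w,v=np.linalg.eigh(np.cov(q[:,:2].T)); a2=v[:,1]*np.sign(v[0,1]); s=(q[:,:2]-ct)@a2
            print('   tang n',len(q),'c',ct.round(1),'yaw',np.degrees(np.arctan2(a2[1],a2[0])).round(1),'ends',(ct+a2*s.min()).round(1),(ct+a2*s.max()).round(1),'z',np.median(q[:,2]).round(1))
        b=(d>0)&(P[...,1]>ys[0]-60)&(P[...,1]<ys[1]+60)&(P[...,0]>600)&(P[...,0]<980)&(hsv[...,0]>90)&(hsv[...,0]<115)&(S>100)&(Z>38)&(Z<48)
        q=P[b][:,:2].astype(np.float32)
        (e,_),r=cv2.minEnclosingCircle(q); 
        A=np.c_[2*q,np.ones(len(q))]; sol=np.linalg.lstsq(A,(q**2).sum(1),rcond=None)[0]
        print('   pan rim lsq',sol[:2].round(1),np.sqrt(sol[2]+sol[:2]@sol[:2]).round(1),'n',len(q))
    # tray
    tr=(d>0)&(P[...,2]>36)&(P[...,2]<46)&(P[...,1]>270)&(P[...,1]<520)&(P[...,0]>330)&(P[...,0]<640)
    q=P[tr][:,:2].astype(np.float32); print('tray',cv2.minAreaRect(q),len(q))
E
```

```text
top table z 0.039055833436577814
top L grip n 863 c [553.9 174.3] yaw -7.2 s [-62.1  67.3] t [-18.3  21.1] z [28.3 37.1 42.3]
   rear [492.3 182.1] mouth [620.7 165.9]
   tang n 204 c [665.7 162.1] yaw -6.3 ends [625.4 166.6] [706.5 157.6] z 26.2
   pan rim lsq [828.2 143.4] 97.7 n 745
top R grip n 891 c [ 531.2 -142.9] yaw -9.4 s [-61.5  67.4] t [-20.1  19. ] z [28.2 36.9 42. ]
   rear [ 470.5 -132.9] mouth [ 597.7 -153.9]
   tang n 220 c [ 643.6 -161.5] yaw -10.0 ends [ 602.4 -154.3] [ 712.4 -173.6] z 25.7
   pan rim lsq [ 806.5 -187.6] 97.7 n 732
tray ((479.22686767578125, 389.96868896484375), (240.3079071044922, 172.01153564453125), 1.0675822496414185) 893
scene table z -0.7340793540828372
scene L grip n 389 c [578.7 166.3] yaw 1.3 s [-82.1  46.5] t [-15.8  21.6] z [27.4 33.8 40.1]
   rear [496.7 164.4] mouth [625.2 167.4]
   tang n 271 c [662.6 164.3] yaw -7.2 ends [619.  169.8] [719.3 157.1] z 25.6
   pan rim lsq [832.2 145.3] 99.3 n 1292
scene R grip n 289 c [ 567.3 -150.7] yaw 1.4 s [-91.5  35.5] t [-20.1  22.9] z [27.4 34.2 40.2]
   rear [ 475.9 -153. ] mouth [ 602.8 -149.8]
   tang n 282 c [ 641.7 -159. ] yaw -10.3 ends [ 595.4 -150.5] [ 698.5 -169.3] z 25.4
   pan rim lsq [ 810.2 -185.9] 99.0 n 1282
tray ((480.96563720703125, 390.5342102050781), (243.1737823486328, 171.46102905273438), 1.438257098197937) 844
```

```bash
cat > plan.py <<'E'
from h import *
def plan(tgt,axdir=None,maxstep=38,n=None,signed=False):
    """tgt world xyz mm (TCP); axdir deg: desired direction of tool z or -z (mod 180)."""
    o=bot.get_obs(); p=o['tool_pos']; R=RR(o['tcp_rot'])
    print('t',round(o['time'],2),'p',p.round(1),'xax',R[:,0].round(3),'yax',R[:,1].round(3),'zdir',np.degrees(np.arctan2(R[1,2],R[0,2])).round(2),'F',o['contact_force'].round(1),'w',round(o['grip_width'],1))
    turn=0
    if axdir is not None:
        zc=np.degrees(np.arctan2(R[1,2],R[0,2])); dz=(axdir-zc+90)%180-90
        turn=-np.radians(dz) # tool x is down
    D=np.array(tgt,float)-p; N=n or max(int(np.ceil(np.linalg.norm(D)/maxstep)),int(np.ceil(abs(turn)/.115)),1)
    rows=[]; Rc=R.copy()
    for i in range(N):
        s=Rc.T@(D/N)/10; t=turn/N
        rows.append([round(float(a),2) for a in s]+[round(t,3)])
        Rc=Rc@Rotation.from_rotvec([t,0,0]).as_matrix()
    print(N,'rows'); 
    for i in range(0,N,8): print([rows[i:i+8]])
E
python3 -c "
from plan import *
plan([452,186.6,120],-6.8)"
```

```text
t 0.7 p [170.  496.7 226.8] xax [ 0.  0. -1.] yax [0.324 0.946 0.   ] zdir -18.9 F [-0.4 -0.9  0.2] w 91.6
12 rows
[[[0.89, -1.68, 3.06, np.float64(-0.018)], [0.89, -1.74, 3.03, np.float64(-0.018)], [0.89, -1.79, 3.0, np.float64(-0.018)], [0.89, -1.84, 2.97, np.float64(-0.018)], [0.89, -1.9, 2.93, np.float64(-0.018)], [0.89, -1.95, 2.9, np.float64(-0.018)], [0.89, -2.0, 2.87, np.float64(-0.018)], [0.89, -2.05, 2.83, np.float64(-0.018)]]]
[[[0.89, -2.1, 2.79, np.float64(-0.018)], [0.89, -2.15, 2.76, np.float64(-0.018)], [0.89, -2.19, 2.72, np.float64(-0.018)], [0.89, -2.24, 2.68, np.float64(-0.018)]]]
```

```bash
sed -i 's/\[round(t,3)\]/[round(float(t),3)]/' plan.py
python3 -m handwheel '[[[0.89,-1.7,3.05,-0.018],[0.89,-1.75,3.0,-0.018],[0.89,-1.8,3.0,-0.018],[0.89,-1.85,2.95,-0.018],[0.89,-1.9,2.95,-0.018],[0.89,-1.95,2.9,-0.018],[0.89,-2.0,2.85,-0.018],[0.89,-2.05,2.85,-0.018]]]' 0
python3 -m handwheel '[[[0.89,-2.1,2.8,-0.018],[0.89,-2.15,2.75,-0.018],[0.89,-2.2,2.7,-0.018],[0.89,-2.25,2.7,-0.018],[0,0,0,0],[0,0,0,0]]]'
python3 -c "
from plan import *
plan([452,186.6,12],-6.8,28)"
```

```text
time: 1.37
tool_pos: [358.7, 288.5, 155.4]
tcp_rot: [0.849, 1.57, 0.664]
contact_force: [0.5, 0.2, 0.7]
grip_width: 43.0
time: 1.87
tool_pos: [452.9, 185.2, 119.4]
tcp_rot: [-2.923, 1.57, -3.041]
contact_force: [-0.3, 0.6, 0.7]
grip_width: 3.1
t 1.87 p [452.9 185.2 119.4] xax [-0.001 -0.    -1.   ] yax [ 0.117  0.993 -0.   ] zdir -6.74 F [-0.3  0.6  0.7] w 3.1
4 rows
[[[2.68, 0.03, -0.02, 0.0], [2.68, 0.03, -0.02, 0.0], [2.68, 0.03, -0.02, 0.0], [2.68, 0.03, -0.02, 0.0]]]
```

```bash

python3 -m handwheel '[[[2.7,0.03,0,0],[2.7,0.03,0,0],[2.6,0.03,0,0],[2.6,0,0,0],[0,0,0,0],[0,0,0.8,0],[0,0,0.8,0]]]'
python3 -m handwheel '[[[0,0,0.3,0],[0,0,0.3,0],[0,0,0.3,0],[0,0,0.3,0],[0,0,0.3,0],[0,0,0.3,0],[0,0,0.3,0],[0,0,0,0]]]'
python3 - <<'E'
from h import *
im,d=bot.capture('top'); cv2.imwrite('pics/a1.png',cv2.resize(im[120:280,180:420,::-1],None,fx=3,fy=3))
im,d=bot.capture('scene'); cv2.imwrite('pics/a2.png',cv2.resize(im[180:360,280:480,::-1],None,fx=3,fy=3))
E
```

```text
time: 2.45
tool_pos: [469.2, 186.6, 15.4]
tcp_rot: [0.423, 1.569, 0.311]
contact_force: [0.8, -0.0, 0.8]
grip_width: 0.7
time: 3.12
tool_pos: [489.6, 183.2, 13.9]
tcp_rot: [0.432, 1.57, 0.318]
contact_force: [-0.0, -0.2, -0.4]
grip_width: 0.5
```

View pics/a1.png

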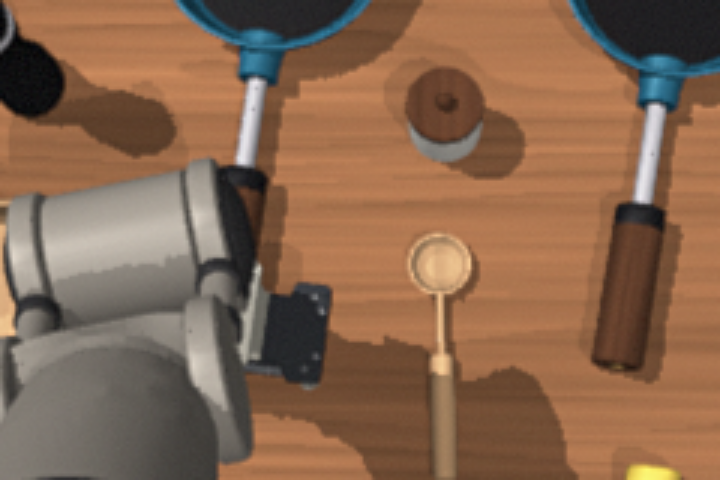

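View pics/a2.png

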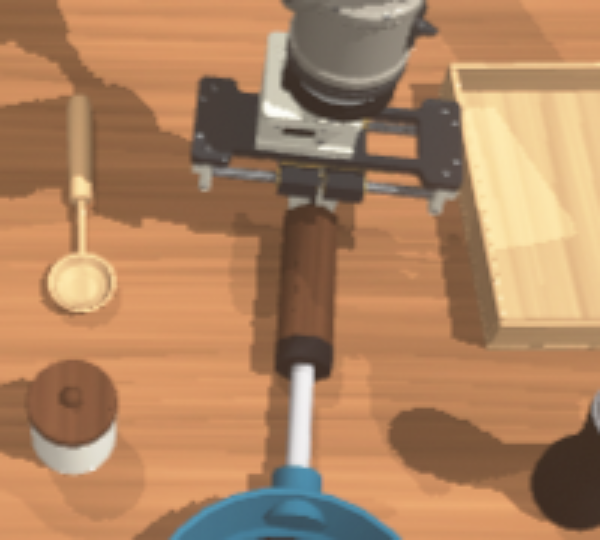

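```bash

python3 -m handwheel '[[[0,0,0.2,0],[0,0,0.2,0],[0,0,0.2,0],[0,0,0.2,0],[0,0,0.2,0],[0,0,0.2,0],[0,0,0,0]]]' 
python3 -m handwheel '[[[0,0,0.2,0],[0,0,0.2,0],[0,0,0.2,0],[0,0,0.2,0],[0,0,0,0]]]'
cat > m.py <<'E'
from h import *
import sys
def mouth(c,cam='scene'):
    # c: L or R ; visible tang length along axis
    im,d=bot.capture(cam); P=cloud(cam,d); hsv=cv2.cvtColor(im,cv2.COLOR_RGB2HSV)
    ys=(120,210) if c=='L' else (-200,-110)
    m=(d>0)&(P[...,1]>ys[0])&(P[...,1]<ys[1])&(P[...,0]>480)&(P[...,0]<730)&(P[...,2]>12)&(P[...,2]<40)&(hsv[...,1]<60)&(hsv[...,2]>90)
    n,lab,st,ce=cv2.connectedComponentsWithStats(m.astype(np.uint8))
    if n<2: print('no tang'); return im,d
    k=1+np.argmax(st[1:,4]); q=P[lab==k]
    print(cam,'tang n',len(q),'x range',q[:,0].min().round(1),q[:,0].max().round(1))
    return im,d
E
python3 - <<'E'
from m import *
im,d=mouth('L')
cv2.imwrite('pics/a3.png',cv2.resize(im[180:360,280:480,::-1],None,fx=3,fy=3))
E
```

```text
time: 3.8
tool_pos: [501.5, 181.9, 14.0]
tcp_rot: [0.357, 1.57, 0.243]
contact_force: [-0.7, -0.3, 0.4]
grip_width: 0.8
time: 4.22
tool_pos: [509.5, 181.0, 14.0]
tcp_rot: [0.373, 1.57, 0.259]
contact_force: [-0.4, -0.5, 1.2]
grip_width: 0.3
scene tang n 195 x range 645.5 703.7
```

View pics/a3.png

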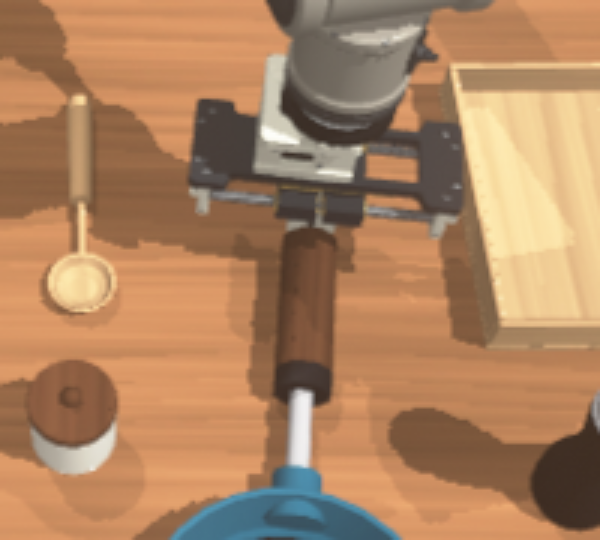

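```bash

python3 -m handwheel '[[[0,0,0.2,0],[0,0,0.2,0],[0,0,0.2,0],[0,0,0.1,0],[0,0,0.1,0],[0,0,0.1,0],[0,0,0,0]]]' 
for i in 1 2; do python3 -m handwheel '[[[0,0,0.1,0],[0,0,0.1,0],[0,0,0,0]]]'; done
```

```text
time: 4.85
tool_pos: [518.1, 180.0, 13.9]
tcp_rot: [0.434, 1.57, 0.32]
contact_force: [0.6, 0.5, 0.6]
grip_width: 0.5
time: 5.1
tool_pos: [520.1, 179.7, 13.9]
tcp_rot: [0.407, 1.57, 0.293]
contact_force: [-0.9, -0.2, 0.4]
grip_width: 0.4
time: 5.35
tool_pos: [522.1, 179.5, 14.0]
tcp_rot: [0.348, 1.57, 0.234]
contact_force: [0.4, -0.2, -0.1]
grip_width: 0.5
```

```bash

python3 -m handwheel '[[[0,0,0.1,0],[0,0,0.1,0],[0,0,0,0]]]' | grep -E 'pos|force'
python3 -m handwheel '[[[0,0,0.1,0],[0,0,0.1,0],[0,0,0,0]]]'| grep -E 'pos|force'
```

```text
tool_pos: [524.1, 179.3, 13.9]
contact_force: [0.3, -0.6, -0.9]
tool_pos: [526.1, 179.1, 13.9]
contact_force: [-1.0, -0.1, -0.8]
```

```bash

python3 -m handwheel '[[[0,0,0.1,0],[0,0,0.1,0],[0,0,0,0]]]' | grep -E 'pos|force'
python3 - <<'E'
from m import *
im,d=mouth('L')
E
```

```text
tool_pos: [528.1, 178.8, 13.9]
contact_force: [0.0, -0.2, -0.7]
scene tang n 131 x range 663.4 703.9
```

```bash

python3 -m handwheel '[[[0,0,0.1,0],[0,0,0.1,0],[0,0,0,0]]]' | grep -E 'pos|force'
python3 -m handwheel '[[[0,0,0.1,0],[0,0,0.1,0],[0,0,0.1,0],[0,0,0,0]]]'| grep -E 'pos|force'
```

```text
tool_pos: [530.0, 178.6, 13.9]
contact_force: [0.3, -0.1, -0.2]
tool_pos: [533.1, 178.3, 13.9]
contact_force: [-0.1, -0.0, -0.5]
```

```bash

python3 -m handwheel '[[[0,0,0.1,0],[0,0,0.1,0],[0,0,0.1,0],[0,0,0.1,0],[0,0,0.1,0],[0,0,0.1,0],[0,0,0,0]]]' | grep -E 'pos|force'
python3 - <<'E'
from m import *
im,d=mouth('L')
cv2.imwrite('pics/a4.png',cv2.resize(im[180:360,280:480,::-1],None,fx=3,fy=3))
E
```

```text
tool_pos: [539.0, 177.6, 14.0]
contact_force: [-0.1, 0.6, 0.2]
scene tang n 92 x range 675.1 703.6
```

View pics/a4.png

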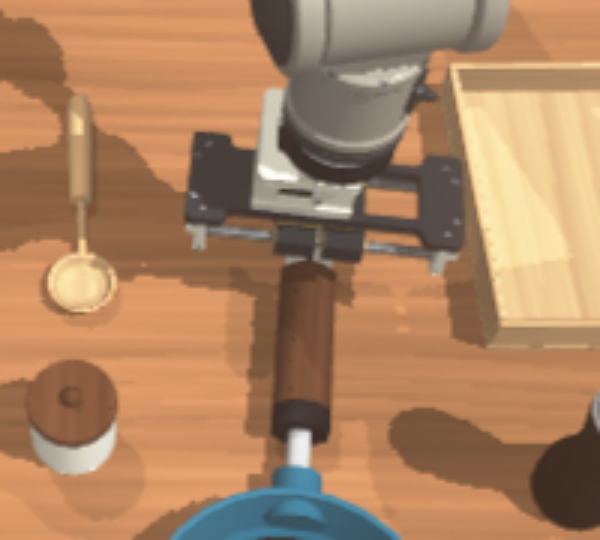

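```bash

python3 -m handwheel '[[[0,0,0.2,0],[0,0,0.2,0],[0,0,0.2,0],[0,0,0.2,0],[0,0,0.2,0],[0,0,0.2,0],[0,0,0.2,0],[0,0,0,0]]]' | grep -E 'pos|force'
python3 -m handwheel '[[[0,0,0.2,0],[0,0,0.2,0],[0,0,0.2,0],[0,0,0.2,0],[0,0,0,0]]]' | grep -E 'pos|force'
python3 - <<'E'
from m import *
im,d=mouth('L')
cv2.imwrite('pics/a5.png',cv2.resize(im[180:360,280:480,::-1],None,fx=3,fy=3))
E
```

```text
tool_pos: [553.2, 175.9, 13.9]
contact_force: [1.5, -0.1, 1.3]
tool_pos: [561.1, 175.1, 14.0]
contact_force: [0.7, -1.3, -0.4]
scene tang n 19 x range 699.2 703.9
```

View pics/a5.png

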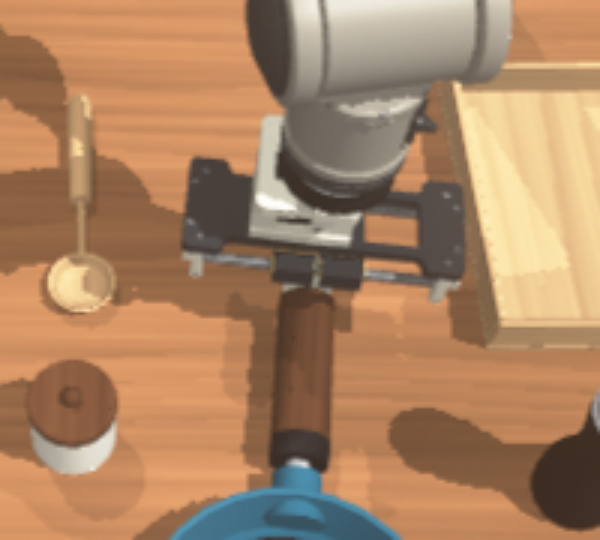

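The left grip has passed the jam depth, and a small sliver of tang is still visible at the collar. I'll continue in 1 mm steps.

```bash

python3 -m handwheel '[[[0,0,0.1,0],[0,0,0.1,0],[0,0,0.1,0],[0,0,0.1,0],[0,0,0,0]]]' | grep -E 'pos|force'
python3 -m handwheel '[[[0,0,0.1,0],[0,0,0.1,0],[0,0,0,0]]]' | grep -E 'pos|force'
```

```text
tool_pos: [564.8, 174.6, 13.9]
contact_force: [0.2, -0.6, -0.4]
tool_pos: [566.8, 174.4, 13.9]
contact_force: [-0.3, -0.2, -0.4]
```

```bash

python3 -m handwheel '[[[0,0,0.1,0],[0,0,0.1,0],[0,0,0,0]]]' | grep -E 'pos|force'
```

```text
tool_pos: [567.6, 174.3, 13.9]
contact_force: [-4.4, 0.4, 3.1]
```

```bash

python3 -m handwheel '[[[0,0,0.1,0],[0,0,0,0]]]' | grep -E 'pos|force'
```

```text
tool_pos: [567.6, 174.3, 13.9]
contact_force: [-8.9, 1.4, 5.8]
```

```bash

python3 -m handwheel '[[[0,0,0.1,0],[0,0,0,0]]]' | grep -E 'pos|force'
```

```text
tool_pos: [567.6, 174.2, 13.9]
contact_force: [-10.9, 1.4, 8.8]
```

```bash

python3 -m handwheel '[[[0,0,-1,0],[0,0,-2,0],[0,0,-2,0],[-2,0,-2,0],[-4,0,0,0],[-4,0,0,0],[0,0,0,0]]]' | grep -E 'pos|force'
python3 - <<'E'
from plan import *
im,d=bot.capture('scene'); cv2.imwrite('pics/a6.png',cv2.resize(im[180:360,280:480,::-1],None,fx=3,fy=3))
plan([438,-127,115],-9.6,36)
E
```

```text
tool_pos: [505.4, 183.0, 121.4]
contact_force: [1.9, 1.2, -0.1]
t 10.38 p [504.2 182.6 118.3] xax [ 0.01   0.002 -1.   ] yax [0.113 0.994 0.003] zdir -6.51 F [-0.   0.3  0.4] w 0.3
9 rows
[[[0.02, -3.5, -0.34, 0.006], [0.02, -3.5, -0.32, 0.006], [0.02, -3.51, -0.3, 0.006], [0.02, -3.51, -0.28, 0.006], [0.02, -3.51, -0.26, 0.006], [0.02, -3.51, -0.24, 0.006], [0.02, -3.51, -0.21, 0.006], [0.02, -3.51, -0.19, 0.006]]]
[[[0.02, -3.51, -0.17, 0.006]]]
```

View pics/a6.png

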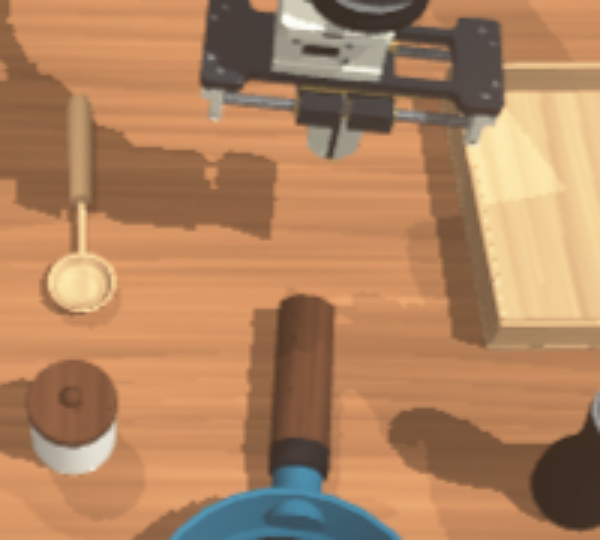

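The picture shows the left grip's ferrule (300,455) flush with the blue collar, so it is home. On to the right grip.

```bash

python3 -m handwheel '[[[0,-3.5,-0.3,0.006],[0,-3.5,-0.3,0.006],[0,-3.5,-0.3,0.006],[0,-3.5,-0.3,0.006],[0,-3.5,-0.25,0.006],[0,-3.5,-0.25,0.006],[0,-3.5,-0.2,0.006],[0,-3.5,-0.2,0.006]]]' | grep -E 'pos|force'
python3 -m handwheel '[[[0,-3.5,-0.2,0.006],[0,0,0,0],[0,0,0,0]]]' | grep -E 'pos|force'
python3 -c "
from plan import *
plan([436,-127,14],-9.6,28)"
```

```text
tool_pos: [441.8, -94.4, 113.1]
contact_force: [0.8, 0.2, 0.2]
tool_pos: [434.4, -128.5, 113.1]
contact_force: [-0.0, -0.1, -0.5]
t 11.3 p [ 434.4 -128.5  113.1] xax [-0.001  0.    -1.   ] yax [0.171 0.985 0.   ] zdir -9.85 F [-0.  -0.1 -0.5] w 0.6
4 rows
[[[2.48, 0.04, 0.03, -0.001], [2.48, 0.04, 0.03, -0.001], [2.48, 0.04, 0.03, -0.001], [2.48, 0.04, 0.03, -0.001]]]
```

```bash

python3 -m handwheel '[[[2.5,0.04,0,0],[2.5,0.04,0,0],[2.5,0.04,0,0],[2.4,0,0,0],[0,0,0,0]]]' | grep -E 'pos|force'
python3 -m handwheel '[[[0,0,0.5,0],[0,0,0.5,0],[0,0,0.3,0],[0,0,0.2,0],[0,0,0.2,0],[0,0,0.2,0],[0,0,0.2,0],[0,0,0.2,0]]]' | grep -E 'pos|force'
python3 -m handwheel '[[[0,0,0.2,0],[0,0,0.2,0],[0,0,0.2,0],[0,0,0.2,0],[0,0,0.2,0],[0,0,0.2,0],[0,0,0,0]]]' | grep -E 'pos|force'
python3 - <<'E'
from m import *
im,d=mouth('R')
cv2.imwrite('pics/b1.png',cv2.resize(im[180:360,150:350,::-1],None,fx=3,fy=3))
E
```

```text
tool_pos: [432.6, -123.2, 11.1]
contact_force: [-0.8, 0.5, 0.6]
tool_pos: [458.0, -129.7, 15.1]
contact_force: [0.4, 0.9, 0.5]
tool_pos: [470.2, -131.8, 14.9]
contact_force: [0.3, 0.0, 0.1]
scene tang n 256 x range 606.3 683.9
```

View pics/b1.png

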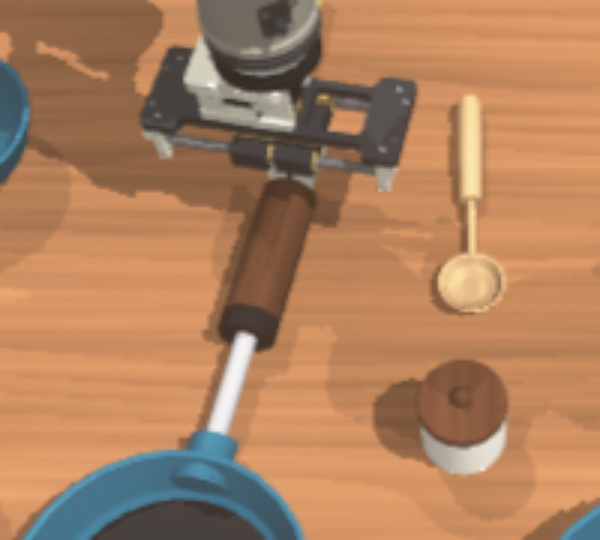

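```bash

python3 -m handwheel '[[[0,0,0.2,0],[0,0,0.2,0],[0,0,0.2,0],[0,0,0.2,0],[0,0,0.2,0],[0,0,0.2,0],[0,0,0.2,0],[0,0,0,0]]]' | grep -E 'pos|force'
python3 -m handwheel '[[[0,0,0.1,0],[0,0,0.1,0],[0,0,0.1,0],[0,0,0.1,0],[0,0,0,0]]]' | grep -E 'pos|force'
python3 -c "
from m import *
mouth('R')"
```

```text
tool_pos: [483.9, -134.1, 14.9]
contact_force: [-0.9, 0.3, -0.6]
tool_pos: [487.6, -134.7, 14.9]
contact_force: [-0.4, 0.0, 0.2]
scene tang n 199 x range 623.0 682.4
```

```bash

python3 -m handwheel '[[[0,0,0.1,0],[0,0,0.1,0],[0,0,0.1,0],[0,0,0,0]]]' | grep -E 'pos|force'
```

```text
tool_pos: [490.6, -135.2, 14.9]
contact_force: [-0.0, -0.4, -0.2]
```

```bash

python3 -m handwheel '[[[0,0,0.1,0],[0,0,0.1,0],[0,0,0,0]]]' | grep -E 'pos|force'
```

```text
tool_pos: [492.6, -135.5, 14.9]
contact_force: [0.4, 0.0, -1.1]
```

```bash

python3 -m handwheel '[[[0,0,0.1,0],[0,0,0.1,0],[0,0,0,0]]]' | grep -E 'pos|force'
```

```text
tool_pos: [493.2, -135.5, 14.8]
contact_force: [-5.1, -0.5, 2.7]
```

```bash

python3 -m handwheel '[[[0,0,0.1,0],[0,0,0.1,0],[0,0,0,0]]]' | grep -E 'pos|force'
```

```text
tool_pos: [493.3, -135.4, 14.6]
contact_force: [-11.2, 0.6, 8.4]
```

```bash

python3 -m handwheel '[[[0,0,0.1,0],[0,0,0.1,0],[0,0,0,0]]]' | grep -E 'pos|force'
```

```text
tool_pos: [493.2, -135.3, 14.5]
contact_force: [-18.4, 0.6, 13.2]
```

Jammed at the expected depth: the force rises with no travel. I'll back off, rise, open and measure the grip.

```bash

python3 -m handwheel '[[[0,0,-0.8,0],[0,0,-1.5,0],[0,0,-1.5,0],[-2.5,0,-2,0],[-4,0,-2,0],[-4,0,0,0],[0,0,0,0],[0,0,0,0]]]' 0.75
python3 - <<'E'
from plan import *
im,d=bot.capture('top'); cv2.imwrite('pics/b2.png',cv2.resize(im[130:290,320:520,::-1],None,fx=3,fy=3))
P=cloud('top',d); hsv=cv2.cvtColor(im,cv2.COLOR_RGB2HSV)
Z=P[...,2]
g=(d>0)&(P[...,0]>480)&(P[...,0]<660)&(P[...,1]>-200)&(P[...,1]<-100)&(Z>25)&(Z<50)&(hsv[...,2]<110)
n,lab,st,ce=cv2.connectedComponentsWithStats(g.astype(np.uint8)); k=1+np.argmax(st[1:,4]); q=P[lab==k]
r=cv2.minAreaRect(q[:,:2].astype(np.float32)); c=q[:,:2].mean(0); print(r,c,len(q))
w,v=np.linalg.eigh(np.cov(q[:,:2].T)); a=v[:,1]*np.sign(v[0,1]); print('yaw',np.degrees(np.arctan2(a[1],a[0])))
E
```

```text
time: 16.15
tool_pos: [424.4, -124.5, 119.5]
tcp_rot: [-0.253, 1.564, -0.421]
contact_force: [0.2, -0.5, -0.7]
grip_width: 49.4
((594.704833984375, -154.7599334716797), (39.78270721435547, 71.58778381347656), 80.13169860839844) [ 606.78553008 -156.87424758] 295
yaw 9.480072246428026
```

View pics/b2.png

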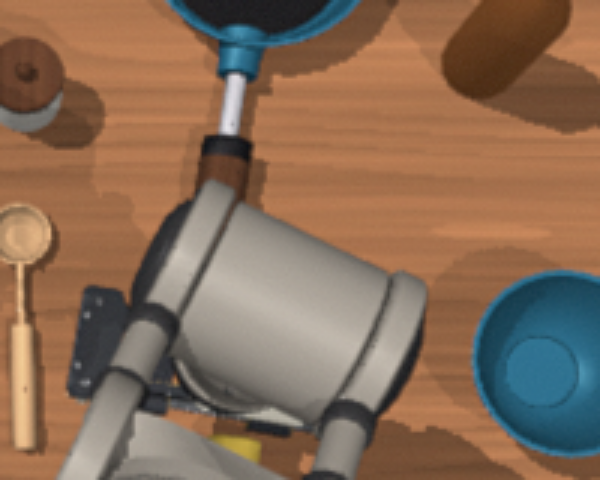

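```bash

python3 -c "
from plan import *
plan([569,-150.3,100],-9.8,34)"
```

```text
t 16.2 p [ 423.4 -124.   118. ] xax [ 0.003 -0.001 -1.   ] yax [ 0.167  0.986 -0.001] zdir -9.62 F [-0.6  0.7 -1.2] w 52.9
5 rows
[[[0.37, -0.03, 2.96, 0.001], [0.37, -0.03, 2.96, 0.001], [0.37, -0.03, 2.96, 0.001], [0.37, -0.03, 2.96, 0.001], [0.37, -0.02, 2.96, 0.001]]]
```

```bash

python3 -m handwheel '[[[0.37,0,2.96,0],[0.37,0,2.96,0],[0.37,0,2.96,0],[0.37,-0.1,2.96,0],[0.37,-0.05,2.96,0],[0,0,0,0],[0,0,0,0]]]' 0.75
python3 - <<'E'
from plan import *
im,d=bot.capture('scene'); cv2.imwrite('pics/b3.png',cv2.resize(im[180:360,150:350,::-1],None,fx=3,fy=3))
plan([569,-150.3,5],-9.8,28)
E
```

```text
time: 16.78
tool_pos: [568.2, -149.5, 95.9]
tcp_rot: [2.885, 1.567, 2.718]
contact_force: [-0.5, 0.1, -1.1]
grip_width: 68.7
t 16.83 p [ 567.3 -149.3   96.4] xax [-0.004  0.002 -1.   ] yax [0.167 0.986 0.001] zdir -9.59 F [ 0.3 -0.8 -0.5] w 68.7
4 rows
[[[2.29, -0.02, 0.06, 0.001], [2.29, -0.02, 0.06, 0.001], [2.29, -0.02, 0.06, 0.001], [2.29, -0.02, 0.06, 0.001]]]
```

View pics/b3.png

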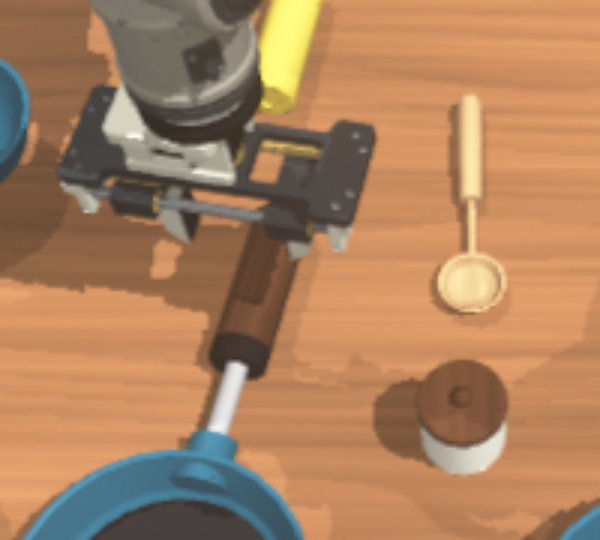

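```bash

python3 -m handwheel '[[[1.5,-0.05,0.05,0],[1.5,-0.05,0,0],[1.5,0,0,0],[1.5,0,0,0],[1.5,0,0,0],[1.4,0,0,0],[0,0,0,0],[0,0,0,0]]]' 0.75
python3 - <<'E'
from plan import *
im,d=bot.capture('scene'); cv2.imwrite('pics/b4.png',cv2.resize(im[180:360,150:350,::-1],None,fx=3,fy=3))
plan([569,-150.3,5],-9.8,28)
E
```

```text
time: 17.5
tool_pos: [567.2, -150.5, 9.1]
tcp_rot: [2.892, 1.568, 2.724]
contact_force: [-0.0, -0.2, 0.7]
grip_width: 68.6
t 17.55 p [ 568.1 -150.8   10. ] xax [-0.  0. -1.] yax [0.167 0.986 0.   ] zdir -9.63 F [ 0.6 -0.3  0.1] w 68.8
1 rows
[[[0.5, 0.07, 0.08, 0.003]]]
```

View pics/b4.png

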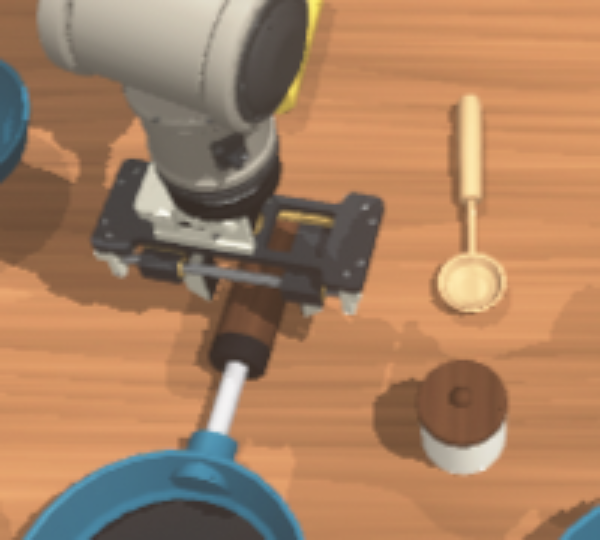

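The fingers straddle the grip. I'll lower 6 mm and close.

```bash

python3 -m handwheel '[[[0.6,0,0,0],[0,0,0,0]]]' 0.75 | grep -E pos
python3 -m handwheel '[[[0,0,0,0],[0,0,0,0],[0,0,0,0],[0,0,0,0],[0,0,0,0],[0,0,0,0],[0,0,0,0]]]' 0.2
```

```text
tool_pos: [568.5, -150.9, 3.8]
time: 18.3
tool_pos: [568.7, -150.9, 3.8]
tcp_rot: [0.397, 1.571, 0.23]
contact_force: [-0.5, -0.1, 1.4]
grip_width: 39.8
```

```bash

python3 -m handwheel '[[[-0.05,0,-0.2,0],[0,0,-0.4,0],[0,0,-0.6,0],[0,0,-0.6,0],[0,0,-0.6,0]]]' | grep -E 'pos|force|width'
python3 -m handwheel '[[[0,0,-0.8,0],[0,0,-0.8,0],[0,0,-0.8,0],[0,0,-0.8,0],[0,0,-0.8,0],[0,0,-0.8,0],[0,0,-0.8,0],[0,0,0,0]]]' | grep -E 'pos|force|width'
python3 - <<'E'
from plan import *
im,d=bot.capture('scene'); cv2.imwrite('pics/b5.png',cv2.resize(im[150:360,150:350,::-1],None,fx=2.8,fy=2.8))
E
```

```text
tool_pos: [544.0, -146.7, 4.0]
contact_force: [-1.0, -0.5, -1.4]
grip_width: 39.8
tool_pos: [487.8, -137.0, 4.0]
contact_force: [0.4, -0.7, -1.6]
grip_width: 39.7
```

View pics/b5.png

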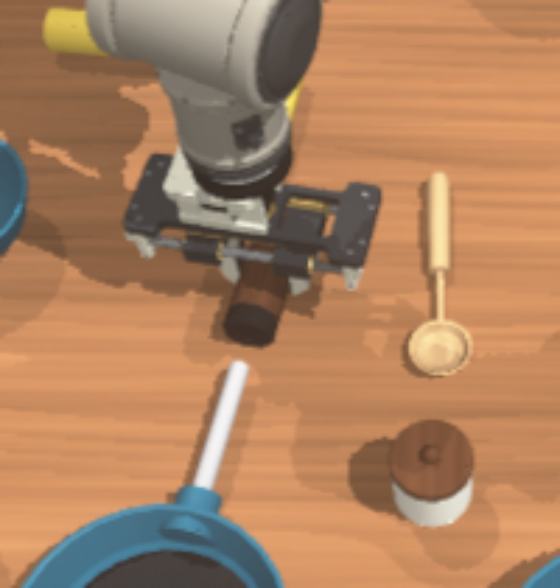

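```bash

python3 -m handwheel '[[[-2,0,0,0],[-3.5,0,0,0],[-3.5,0,0,0],[-3.5,0,0,0],[0,0,0,0],[0,0,0,0]]]' | grep -E 'pos|force|width'
python3 - <<'E'
from plan import *
plan([480,390,125],1,34)
E
```

```text
tool_pos: [491.3, -138.2, 131.2]
contact_force: [0.0, -0.0, -1.6]
grip_width: 40.2
t 19.93 p [ 491.3 -138.2  131.2] xax [ 0.005 -0.002 -1.   ] yax [ 0.167  0.986 -0.001] zdir -9.61 F [ 0.  -0.  -1.6] w 40.2
16 rows
[[[0.03, 3.24, -0.62, -0.012], [0.03, 3.25, -0.58, -0.012], [0.03, 3.26, -0.55, -0.012], [0.03, 3.26, -0.51, -0.012], [0.03, 3.27, -0.47, -0.012], [0.03, 3.27, -0.43, -0.012], [0.03, 3.28, -0.39, -0.012], [0.03, 3.28, -0.36, -0.012]]]
[[[0.03, 3.29, -0.32, -0.012], [0.03, 3.29, -0.28, -0.012], [0.03, 3.29, -0.24, -0.012], [0.03, 3.3, -0.2, -0.012], [0.03, 3.3, -0.17, -0.012], [0.03, 3.3, -0.13, -0.012], [0.03, 3.3, -0.09, -0.012], [0.03, 3.3, -0.05, -0.012]]]
```

```bash

python3 -m handwheel '[[[0,3.25,-0.62,-0.012],[0,3.25,-0.58,-0.012],[0,3.25,-0.55,-0.012],[0,3.25,-0.5,-0.012],[0,3.25,-0.47,-0.012],[0,3.3,-0.43,-0.012],[0,3.3,-0.4,-0.012],[0,3.3,-0.36,-0.012]]]' | grep -E 'pos|force|width'
python3 -m handwheel '[[[0,3.3,-0.32,-0.012],[0,3.3,-0.28,-0.012],[0,3.3,-0.24,-0.012],[0,3.3,-0.2,-0.012],[0,3.3,-0.17,-0.012],[0,3.3,-0.13,-0.012],[0,3.3,-0.09,-0.012],[0,3.3,-0.05,-0.012]]]' | grep -E 'pos|force|width'
python3 -m handwheel '[[[0,0,0,0],[0,0,0,0],[0,0,0,0]]]' | grep -E 'pos|force|width'
python3 - <<'E'
from plan import *
im,d=bot.capture('scene'); cv2.imwrite('pics/c1.png',im[:,:,::-1])
plan([480,390,14],1,25)
E
```

```text
tool_pos: [482.7, 128.4, 127.5]
contact_force: [0.9, 0.4, -1.4]
grip_width: 39.8
tool_pos: [475.8, 392.6, 127.0]
contact_force: [0.5, 0.2, -0.3]
grip_width: 40.0
tool_pos: [476.1, 390.6, 127.4]
contact_force: [-0.7, -0.2, -1.3]
grip_width: 40.0
t 21.57 p [476.5 390.1 127.9] xax [-0.002 -0.002 -1.   ] yax [-0.024  1.    -0.002] zdir 1.35 F [-0.6  0.  -0.6] w 39.6
5 rows
[[[2.28, -0.0, 0.08, 0.001], [2.28, -0.0, 0.08, 0.001], [2.28, -0.0, 0.08, 0.001], [2.28, -0.0, 0.08, 0.001], [2.28, -0.0, 0.08, 0.001]]]
```

View pics/c1.png

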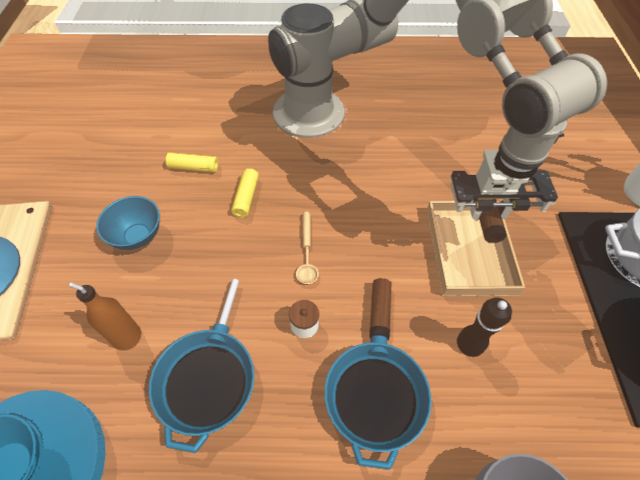

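```bash

python3 -m handwheel '[[[2.3,0,0.1,0],[2.3,0,0.1,0],[2.3,0,0.1,0],[2.2,0,0.1,0],[1.5,0,0,0],[0.5,0,0,0],[0,0,0,0],[0,0,0,0]]]' | grep -E 'pos|force|width'
python3 -m handwheel '[[[0.1,0,0,0],[0.1,0,0,0],[0,0,0,0],[0,0,0,0]]]' | grep -E 'pos|force|width'
```

```text
tool_pos: [481.4, 390.8, 18.8]
contact_force: [0.6, 0.6, -0.3]
grip_width: 39.8
tool_pos: [481.0, 391.6, 16.9]
contact_force: [0.2, -0.2, -0.8]
grip_width: 39.8
```

```bash

python3 -m handwheel '[[[0.2,0,0,0],[0.2,0,0,0],[0,0,0,0],[0,0,0,0]]]' | grep -E 'pos|force|width'
python3 -m handwheel '[[[0.1,0,0,0],[0,0,0,0]]]' | grep -E 'pos|force|width'
```

```text
tool_pos: [480.7, 391.3, 11.9]
contact_force: [-0.2, -0.2, -1.2]
grip_width: 40.0
tool_pos: [480.8, 391.4, 11.0]
contact_force: [0.5, 0.2, -1.2]
grip_width: 39.7
```

```bash

python3 -m handwheel '[[[0.1,0,0,0],[0,0,0,0]]]' | grep -E 'pos|force|width'
```

```text
tool_pos: [480.8, 391.3, 10.1]
contact_force: [-0.1, 0.0, -1.9]
grip_width: 39.5
```

Practically on the floor (within a millimetre). Release.

```bash

python3 -m handwheel '[[[0.05,0,0,0],[0,0,0,0],[0,0,0,0],[0,0,0,0],[0,0,0,0],[0,0,0,0]]]' 0.7 | grep -E 'pos|force|width'
python3 -m handwheel '[[[-1,0,0,0],[-2,0,0,0],[-3,0,0,0],[-3.5,0,0,0],[-3.5,0,0,0],[0,0,-3,0],[0,0,-3,0],[0,0,-3,0]]]' | grep -E 'pos|force|width'
python3 -m handwheel '[[[-2,0,-3,0],[-2,0,-3,0],[0,0,0,0],[0,0,0,0],[0,0,0,0],[0,0,0,0]]]' | grep -E 'pos|force|width'
python3 - <<'E'
from plan import *
for n in ('scene','top'):
    im,d=bot.capture(n); cv2.imwrite(f'pics/d_{n}.png',im[:,:,::-1]); P=cloud(n,d); hsv=cv2.cvtColor(im,cv2.COLOR_RGB2HSV)
    g=(d>0)&(P[...,0]>370)&(P[...,0]<590)&(P[...,1]>320)&(P[...,1]<460)&(P[...,2]>22)&(P[...,2]<60)&(hsv[...,2]<120)
    q=P[g]; print(n,len(q),cv2.minAreaRect(q[:,:2].astype(np.float32)),np.percentile(q[:,2],[5,50,95,99]))
    for s in((400,450),(450,500),(500,560)):
        k=q[(q[:,0]>s[0])&(q[:,0]<s[1])]
        if len(k): print(s,'top z',np.percentile(k[:,2],90))
    g=(d>0)&(P[...,0]>560)&(P[...,0]<735)&(P[...,1]>130)&(P[...,1]<200)&(P[...,2]>12)&(P[...,2]<40)&(hsv[...,1]<60)&(hsv[...,2]>90)
    print('L tang px',g.sum())
    for l in('grip_1_mouth','pan_1_collar'):
        for r in bot.spot_point(n,l)[:3]: print(l,round(r['conf'],2),onplane(n,*r['point'],20).round(1))
E
```

```text
tool_pos: [480.9, 391.4, 9.8]
contact_force: [0.1, 0.9, -0.7]
grip_width: 64.2
tool_pos: [390.3, 389.1, 141.2]
contact_force: [0.2, 1.2, 0.1]
grip_width: 64.5
tool_pos: [331.6, 387.6, 179.3]
contact_force: [0.8, 0.2, 0.1]
grip_width: 63.9
scene 687 ((481.433837890625, 391.3299255371094), (129.54141235351562, 41.750640869140625), 1.3245517015457153) [25.00811134 39.58244873 46.57922681 47.62636394]
(400, 450) top z 46.19752310026087
(450, 500) top z 45.62919842006666
(500, 560) top z 45.743095935276756
L tang px 2
grip_1_mouth 0.88 [704.7 161.1  20. ]
pan_1_collar 0.78 [700.5 155.9  20. ]
pan_1_collar 0.31 [480.4 387.9  20. ]
top 1001 ((477.4864501953125, 390.4903869628906), (130.11293029785156, 42.002113342285156), 1.3902109861373901) [27.917827   42.77197944 48.34780794 49.81430476]
(400, 450) top z 47.538092545383776
(450, 500) top z 47.79419233704211
(500, 560) top z 47.39118336637402
L tang px 0
grip_1_mouth 0.72 [709.3 160.1  20. ]
pan_1_collar 0.69 [710.9 149.5  20. ]
```

View pics/d_scene.png

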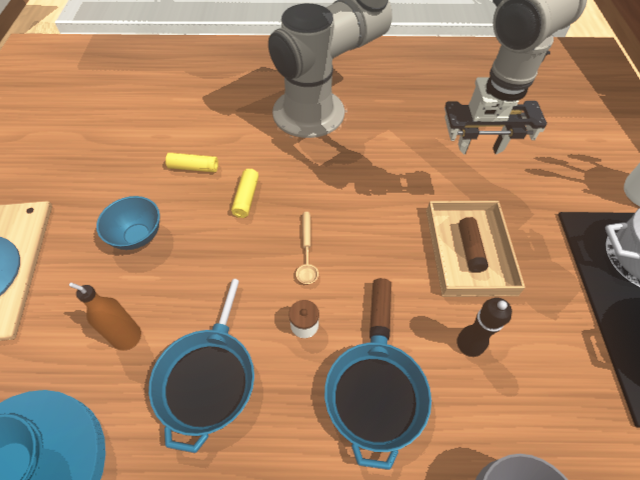

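View pics/d_top.png

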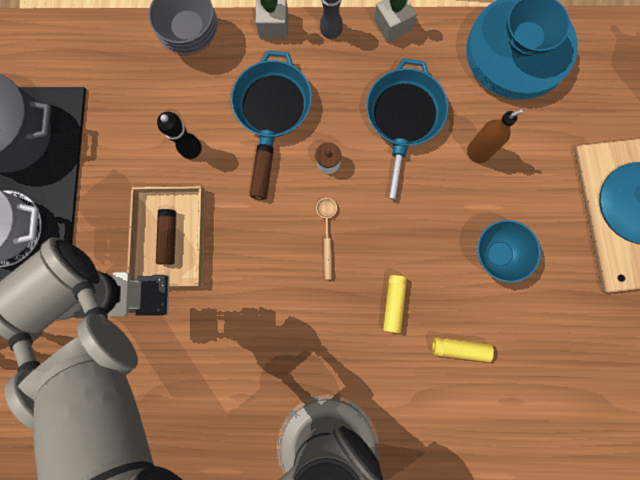

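The pictures show the jammed grip level in the tray (scene px 473,245), the left grip tight on its collar (380,305), and the bystanders in place.

```bash
python3 -c "
from plant import bot
print(bot.close_job()); print(bot.get_obs()['time'])"
```

```text
the job is handed in; nothing more can be done
None
the job is handed in; nothing more can be done
```

The job is done and handed in at about 25 s on the robot's clock, against the 61 s limit; no verdict was reported.

- **Left pan:** I pushed the grip along its tang with closed fingers and it went fully home. It stopped firm at the collar with about 14 N on the tool. In the last pictures the ferrule sits on the collar and essentially no bare tang shows.
- **Right pan:** The grip jammed where expected, the mouth about 55 mm short of the collar. I stopped at about 23 N on the tool. I then pinched it at its middle, pulled it off the tang and laid it in the tray.
- **Last checks:**
  - The jammed grip lies level near the tray's centre. Its top is at 46 to 48 mm, which fits it resting on the floor.
  - The bystanders look unmoved in the pictures; I did not measure them.
  - The gripper is well clear of everything.
- **Disagreements:**
  - The trained networks put the left mouth and collar 2 to 4 mm apart along the axis, but 5 to 11 mm apart sideways. The sideways gap is more than the bore allows, so I took it as network error and relied on the pictures and the firm stop.
  - The two cameras differ by 4 mm on where the grip lies in the tray, which makes no difference there.

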